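# Check an incubator with a stem thermometer through its test port

## Task

Check the air temperature in the microplate incubator: slide the shutter on its hood right to its end stop so that the test port is open, then take the stem thermometer out of its holder and lower its stem through the port until the black ring on the stem is level with the port's mouth. The stem must never touch the port, shutter or any other part of the incubator, since the metal would spoil the reading: finish while still holding the thermometer, upright, still and centred in the port. Leave everything else where it stands.

Things in the scene. Friction and masses are not known exactly. Their poses are not given: they have to be found in the camera images.
- incubator: Microplate incubator, fixed to the bench: grey base 250 (its x) x 300 (its y) mm, white hood above it, hood top 138 mm above the bench. Origin at the centre of its underside; its control-panel front looks along its own -x, roughly to the robot; it may be turned up to 0.3 rad.
- port_mouth (a point): Centre of the mouth of the test port on the incubator's hood: a round vertical steel guide bush, bore 24 mm in diameter and 30 mm long, open below into the empty chamber (free down to 75 mm under the mouth). The mouth is 142 mm above the bench, at (-50, -30) mm in the incubator's x, y, flush with a flat aluminium track plate whose two low rails (9 mm high, inner faces 60 mm apart) run along the incubator's y. Its axes are the incubator's.
- shutter (a joint): Travel of the sliding shutter over the port, m: 0 = shut over the port, 0.045 = at its end stop, port wholly clear. It grows as the shutter moves along the incubator's own +y. Starts between 0 and 0.010. Stiff to about 1.5 N of sliding friction; it stays where it is left.
- shutter_tab (a point): Centre of the top face of the shutter's black upright finger tab: 30 (incubator's x) x 12 (its y) mm, 30 mm high above the shutter plate; its top is 178 mm above the bench. The steel shutter plate under it is 56 x 46 mm and reaches 31 mm from the tab's middle towards the port side (-y) and 15 mm the other way. Pinch the tab along y or push its side; it moves with the shutter. Two small stop pins, 8 mm high, stand at the track's end, 22 mm either side of its middle line.
- thermometer: Wireless stem thermometer, about 0.11 kg, standing upright in the holder. White flat handle 22 (its x) x 34 (its y) mm in section and 75 mm tall with square flat sides; thin steel stem of 6 mm diameter, 86 mm long, straight down from the middle of the handle (a 10 mm wide collet on its first 8 mm). Origin: centre of the handle's underside, z up along the handle. It stands in either of the holder's two places. Grip it across the 22 mm (along its x).
- stem_tip (a point): Lower end of the thermometer's stem, 86 mm below the handle's underside.
- stem_ring (a point): The black rubber immersion ring on the stem (10 mm in diameter, 3 mm high): its centre, 36 mm below the handle's underside and 50 mm above the tip.
- holder: Grey holder, fixed: base 85 (its x) x 170 (its y) mm, top plate 60 x 165 mm with its upper face 100 mm above the bench; two holes of 14 mm diameter at 38 mm either side of the middle along its y. Thermometer and retriever each stand in one hole, the handle's underside resting on the top plate. Origin under its centre.
- retriever: Bystander: stir-bar retriever in the holder's other hole, with a round black handle 24 mm in diameter (a 30 mm flange at its foot) and 55 mm tall, white rod below. Origin: centre of the handle's underside.
- reagent_bottle: Bystander: screw-capped glass bottle, 72 mm in diameter, 150 mm tall; origin under its centre.
- jar: Bystander: white plastic jar, 66 mm in diameter, 75 mm tall; origin under its centre.
- dish: Bystander: closed culture dish, 92 mm in diameter, 16 mm tall; origin under its centre.
- microplate: Bystander: white well plate lying flat, 86 x 128 x 15 mm; origin under its centre.
- tip_box: Bystander: box of pipette tips, 87 x 124 x 61 mm; origin under its centre.
There are look-alikes about, which are no part of the job. Leave any red look-alike of the thermometer alone.

How it is judged:
By the outcome, as a careful person would: the job done as asked, in the order asked, and still so for the second after the job is handed in, while the arm keeps its last pose, push and grip.
It also fails if it takes over 61 s, if anything falls off the work surface, if the arm or the gripper's body presses on something with over 40 N, if the wrist force passes 120 N, or if a joint passes its speed limit or range.

## Robot

A 7-joint arm with a two-finger parallel gripper is mounted at the origin on the work surface. World frame = base frame: x ahead of the robot, y to its left, z up, the work surface at z = 0. Lengths are in m, angles in rad, forces in N, time in s.
With the tool pointing down it reaches from about 0.4 to 0.925 m from the base axis. Payload 5.6 kg.
Tool frame: the origin (TCP) lies at the very end of the fingers, on their centre line; the grasp point (between the pads) lies 19 mm behind it; z points along the fingers, x is the direction in which the jaws open and shut, and the axes are right-handed (so a half turn about z gives the same grasp; the last joint's range is limited). The gripper opens to 85 mm and grips with 20 to 120 N. Pads are 22 mm wide; open, the fingers measure 114 mm over their backs; the gripper's body (76 mm by 85 mm) begins 54 mm behind the grasp point. The pads swing forward as they close: fully open they stand 13 mm farther back than shut.
Start: joints at [-1.152, 0.468, -0.012, 1.603, 0.006, 1.071, -0.056], TCP at [0.29, 0.582, 0.207] pointing down, gripper open.
Joint ranges: [-2.53, 2.53], [-0.31, 2.02], [-1.57, 1.55], [0.28, 2.44], [-1.29, 4.43], [0.15, 1.84], [-2.92, 2.92]. Speed limits (rad/s): [2.57, 2.57, 3.14, 3.14, 3.14, 3.14, 3.14].

## Interface

Orientations are given as a rotation vector (axis times angle).
In Python, from cell import r gives the robot as it stands. The module is installed in compiled form; this text tells all that it offers.
- The arm moves only by the tool step_arm, never from a script. Its arguments are lists of equal length, an entry for each row: "linear": the shift along the world's x, y, z in mm, a list of three; "rot": the turn, a rotation vector about the world's x, y, z in degrees, a list of three; "gripper": the finger opening in mm, from 0 to 85.4. In form: {"linear": [[dx, dy, dz], ...], "rot": [[ax, ay, az], ...], "gripper": [gripper, ...]}. A call has 1 to 20 rows; each row shifts and turns the commanded pose from where the row before left it; what a row does not reach is not made up. A row lasts 1/8 s, in which the tool goes at most 62.5 mm and 10.7 degrees, less where a joint would pass 70% of its speed; a pose out of reach is approached as far as the arm can. A call with a gripper value outside its range is refused whole. The fingers move at their own pace and stop on an object; "newtons" is the grip in N (left out, the last holds). Time passes only in rows, so rows that do not move let the fingers close. It gives the time, the measured TCP pose, the force and the opening at its end, in the units of the state.
- r.read_state(): the state, without advancing time (a new reading comes with each control period).
- r.capture(name): name is "side" or "top" or "wrist"; returns a dict with "pixels" (480x640x3 uint8, red, green, blue), "mtx" (3x3 intrinsics, pixels), "R" (3x3) and "t" (3): a world point X has camera coordinates R X + t. Camera axes: x right, y down, z forward; pixel columns grow to the right and rows downward; lengths in m; the calibration is good to about 2 mm. A picture is of the moment at which its call begins. There is no depth.
- r.finish_job(): hands the job in, once; it reports no verdict.
The state is a dict: "time": time; "joint_pos": joint angles; "joint_velocities": joint speeds; "effort": joint torques, N m; "eef_pos": TCP position; "eef_rot": TCP orientation; "ft_force": force on the tool from outside, world axes, zero at the start; "torque": the same for the moment, N m; "opening": finger opening in m.
Only numpy, scipy, OpenCV 4.12 (cv2) and the standard library are available. Lean on these libraries where they do the work, as an engineer would, in place of code of your own. Each camera call takes 0.05 s, during which the arm holds its last target.

## Working session

There is one attempt and no reset: what is moved stays moved. The work goes in short steps, Python scripts to look and compute and a tool call to move; the robot and the scene stay as the last step left them, time stands still between calls to the robot, and variables do not carry over. Pictures are saved under pics/ and viewed, and the job is handed in when it is done.

Besides the shell and the picture viewer there is one more tool, called after "Request:" by a JSON object that holds its "api" and its "payload". step_arm: Moves the arm, as the interface text tells. Its arguments: {"type":"object","properties":{"linear":{"type":"array","items":{"type":"array","items":{"type":"number"}}},"rot":{"type":"array","items":{"type":"array","items":{"type":"number"}}},"gripper":{"type":"array","items":{"type":"number"}},"newtons":{"type":"number"}},"required":["linear","rot","gripper"]}

```bash
mkdir -p pics; python3 - <<'E'
from cell import r
import cv2,pickle
s=r.read_state();print({k:s[k] for k in('time','eef_pos','eef_rot','ft_force','opening')})
D={}
for n in('side','top','wrist'):
    c=r.capture(n);D[n]=c;cv2.imwrite(f'pics/{n}0.png',c['pixels'][:,:,::-1]);print(n,c['mtx'].tolist(),c['R'].round(3).tolist(),c['t'].round(3).tolist())
pickle.dump(D,open('d0.pkl','wb'))
E
```

```text
{'time': 0.0, 'eef_pos': array([0.28939007, 0.5813469 , 0.20622902]), 'eef_rot': array([ 2.67006080e+00,  1.65344960e+00, -2.27822948e-03]), 'ft_force': array([ 0.56559226,  0.37561941, -0.04878968]), 'opening': 0.08544723213721764}
side [[606.8404630802564, 0.0, 315.6114367668933], [0.0, 606.8404630802564, 228.60991993674807], [0.0, 0.0, 1.0]] [[0.718, -0.696, -0.012], [-0.385, -0.382, -0.84], [0.581, 0.608, -0.542]] [-0.359, 0.296, 1.283]
top [[477.443443794477, 0.0, 316.61359573327695], [0.0, 477.443443794477, 247.59557574459757], [0.0, 0.0, 1.0]] [[0.024, -1.0, 0.016], [-0.994, -0.026, -0.107], [0.107, -0.013, -0.994]] [-0.042, 0.511, 1.416]
wrist [[409.9258986308153, 0.0, 314.5797500181466], [0.0, 409.9258986308153, 233.60591615306834], [0.0, 0.0, 1.0]] [[0.446, 0.895, -0.002], [0.862, -0.43, 0.268], [0.239, -0.121, -0.964]] [-0.649, -0.034, 0.38]
```

View pics/side0.png

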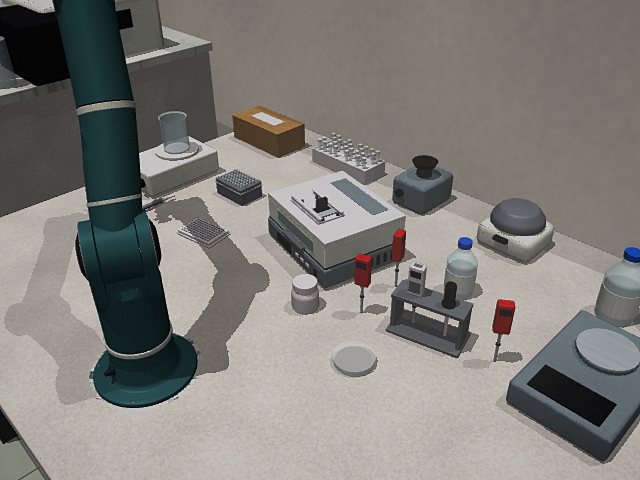

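View pics/top0.png

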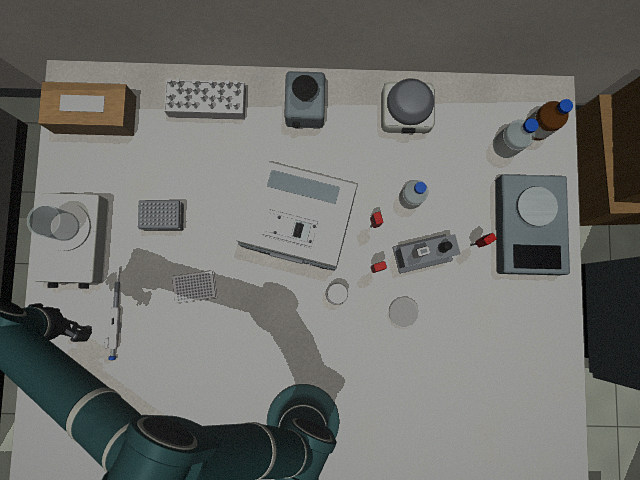

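View pics/wrist0.png

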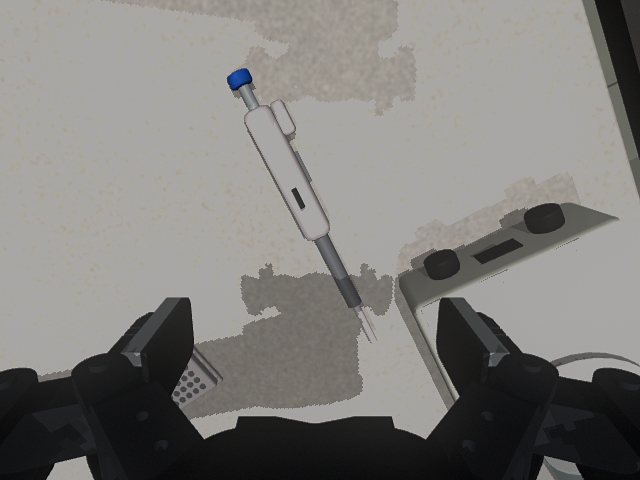

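The side view has one white-handled thermometer in the holder at (417,279), which is about (423,250) in the top view. Three red look-alikes stand free at (363,270), (399,245) and (504,316). The retriever is the black one at (449,294). The shutter tab is black, at about (321,202) in side and (298,230) in top. Next I'll take close crops.

```bash
python3 - <<'E'
import cv2,numpy as np
a=cv2.imread('pics/side0.png');b=cv2.imread('pics/top0.png')
A=cv2.resize(a[165:245,260:420],None,fx=5,fy=5,interpolation=cv2.INTER_CUBIC)
B=cv2.resize(a[250:360,370:490],None,fx=5,fy=5,interpolation=cv2.INTER_CUBIC)
C=cv2.resize(b[150:280,230:370],None,fx=4.5,fy=4.5,interpolation=cv2.INTER_CUBIC)
Dd=cv2.resize(b[220:285,360:500],None,fx=5.7,fy=5.7,interpolation=cv2.INTER_CUBIC)
for n,i in zip('ABCD',(A,B,C,Dd)): cv2.imwrite(f'pics/crop{n}.png',i);print(i.shape)
E
```

```text
(400, 800, 3)
(550, 600, 3)
(585, 630, 3)
(370, 798, 3)
```

View pics/cropA.png

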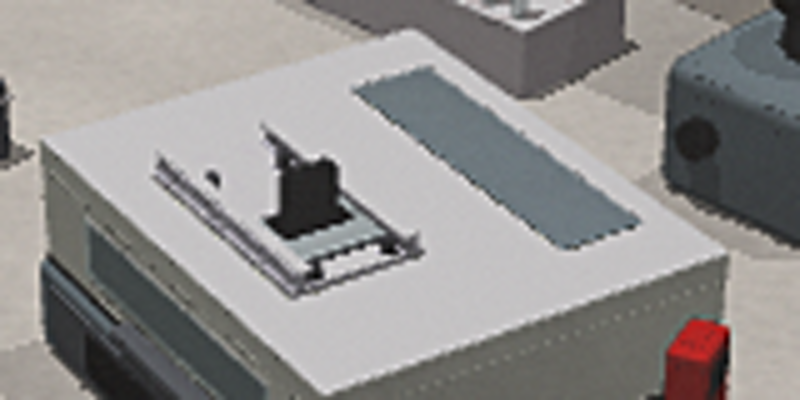

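View pics/cropB.png

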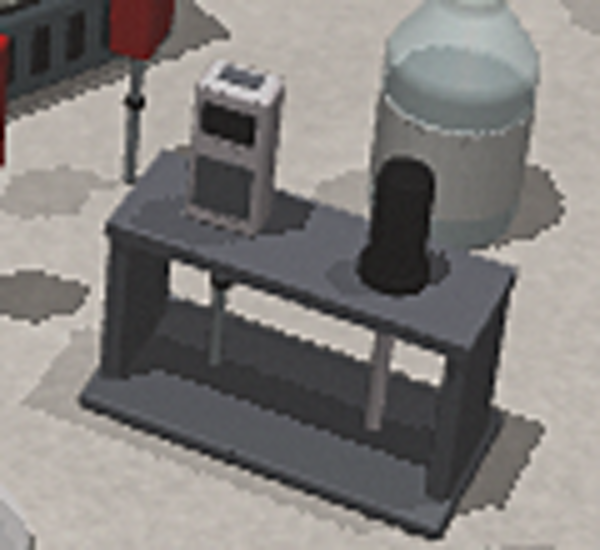

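View pics/cropC.png

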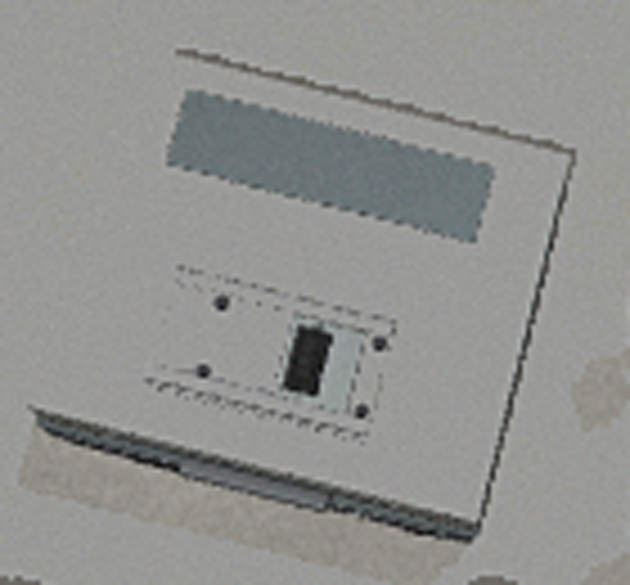

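View pics/cropD.png

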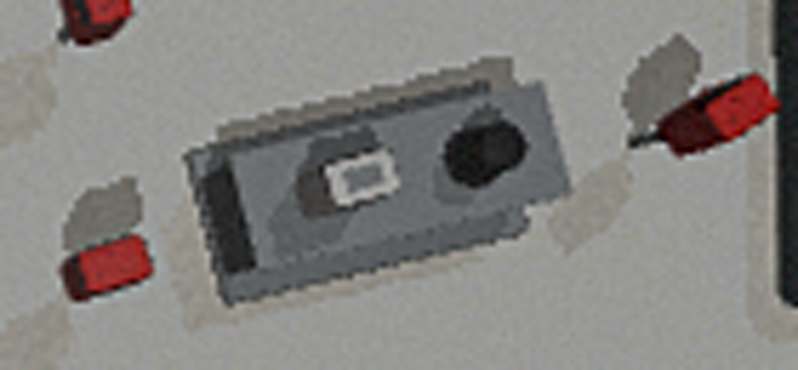

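The holder's left place in the top view holds the white-handled thermometer with a screen, and the stem below it carries the black ring. That is the one to take. The shutter plate covers the port, and the tab at top (298,230) has to move left in the image (+y). Now I'll measure coarse positions.

```bash
cat > h.py <<'E'
import numpy as np,cv2
def ray(c,p,z):
    d=c['R'].T@np.linalg.solve(c['mtx'],[p[0],p[1],1.]);o=-c['R'].T@c['t']
    return o+d*(z-o[2])/d[2]
def proj(c,X):
    q=c['R']@np.asarray(X,float)+c['t'];q=c['mtx']@q;return q[:2]/q[2]
def tri(cs,ps):
    A=[];b=[]
    for c,p in zip(cs,ps):
        d=c['R'].T@np.linalg.solve(c['mtx'],[p[0],p[1],1.]);d/=np.linalg.norm(d);o=-c['R'].T@c['t']
        P=np.eye(3)-np.outer(d,d);A.append(P);b.append(P@o)
    return np.linalg.lstsq(np.vstack(A),np.hstack(b),rcond=None)[0]
E
python3 - <<'E'
import pickle,numpy as np,cv2
from h import *
D=pickle.load(open('d0.pkl','rb'));t=D['top'];s=D['side']
f=lambda x,y:(230+x/4.5,150+y/4.5)
# grey window blob & tab in top
for n,p,z in [('fr',f(480,525),.138),('br',f(575,153),.138),('bl',f(178,50),.138),('fl',f(32,408),.138),('tab',f(316,360),.178)]:
    print(n,f'{p}',ray(t,p,z).round(4))
im=t['pixels'].astype(int)
sub=im[215:250,285:320].sum(2);m=(sub<150).astype('uint8')
n,l,st,ce=cv2.connectedComponentsWithStats(m)
for i in range(1,n):
    if st[i,4]>15:
        c=ce[i]+[285,215];print('dark',st[i],c,ray(t,c,.178).round(4))
g=lambda x,y:(360+x/5.7,220+y/5.7)
print('therm top',ray(t,g(362,176),.175),'edges',[ray(t,g(*p),.175).round(4).tolist() for p in((326,160),(385,147),(399,188),(337,206))])
print('plate corners',[ray(t,g(*p),.1).round(4).tolist() for p in((545,84),(572,188),)],'retr',ray(t,g(485,150),.155))
print('bottle',ray(t,(420,187),.15),'reds',[ray(t,p,.17).round(3).tolist() for p in((379,267),(378,219),(487,240))])
h=lambda x,y:(370+x/5,250+y/5)
print('side therm', ray(s,h(240,80),.175),'side tab',ray(s,(260+308/5,165+162/5),.178))
E
```

```text
fr (336.6666666666667, 266.6666666666667) [ 0.4479 -0.0843  0.138 ]
br (357.77777777777777, 184.0) [ 0.6841 -0.1395  0.138 ]
bl (269.55555555555554, 161.11111111111111) [0.7434 0.1125 0.138 ]
fl (237.11111111111111, 240.66666666666669) [0.5134 0.1948 0.138 ]
tab (300.22222222222223, 230.0) [0.5423 0.019  0.178 ]
dark [ 8  8 11 15 99] [298.03030303 229.81818182] [0.5427 0.0249 0.178 ]
therm top [ 0.49431936 -0.31776084  0.175     ] edges [[0.5016, -0.3005, 0.175], [0.5085, -0.3288, 0.175], [0.489, -0.3355, 0.175], [0.4796, -0.3058, 0.175]]
plate corners [[0.5517, -0.4289, 0.1], [0.499, -0.4422, 0.1]] retr [ 0.51068927 -0.38246989  0.155     ]
bottle [ 0.67742004 -0.31377731  0.15      ] reds [[0.448, -0.198, 0.17], [0.58, -0.193, 0.17], [0.529, -0.494, 0.17]]
side therm [ 0.4964855  -0.31798681  0.175     ] side tab [0.55385657 0.03031545 0.178     ]
```

Request:
{"api": "step_arm", "payload": {"linear": [[0,0,45],[0,0,45],[18,-40,0],[18,-40,0],[18,-40,0],[18,-40,0],[18,-40,0],[18,-40,0],[18,-40,0],[18,-40,0],[18,-40,0],[18,-40,0],[18,-40,0],[18,-40,0],[18,-40,0],[18,-40,0],[0,0,0],[0,0,0]], "rot": [[0,0,0],[0,0,0],[0,0,0.95],[0,0,0.95],[0,0,0.95],[0,0,0.95],[0,0,0.95],[0,0,0.95],[0,0,0.95],[0,0,0.95],[0,0,0.95],[0,0,0.95],[0,0,0.95],[0,0,0.95],[0,0,0.95],[0,0,0.95],[0,0,0],[0,0,0]], "gripper": [85,85,85,85,85,85,85,85,85,85,85,85,85,85,85,85,85,85]}}

```text
time: 2.4
eef_pos: [0.5412, 0.0227, 0.2968]
eef_rot: [-2.46, -1.952, 0.001]
ft_force: [0.4, 0.8, -0.1]
opening: 0.0848
```

```bash
cat > look.py <<'E'
from cell import r
import cv2,pickle,sys
from scipy.spatial.transform import Rotation as Ro
import numpy as np
tag=sys.argv[1]; s=r.read_state()
M=Ro.from_rotvec(s['eef_rot']).as_matrix()
print('t',s['time'],'tcp',s['eef_pos'].round(4),'F',s['ft_force'].round(1),'open',round(s['opening']*1e3,1),'xyaw',np.degrees(np.arctan2(M[1,0],M[0,0])).round(2),'zax',M[:,2].round(4),'j',s['joint_pos'].round(2))
D={}
for n in sys.argv[2:]:
    c=r.capture(n);D[n]=c;cv2.imwrite(f'pics/{n}{tag}.png',c['pixels'][:,:,::-1])
pickle.dump(D,open(f'd{tag}.pkl','wb'))
E
python3 look.py 1 wrist
```

```text
t 2.4 tcp [0.5412 0.0227 0.2968] F [ 0.4  0.8 -0.1] open 84.8 xyaw 76.86 zax [-9.e-04  6.e-04 -1.e+00] j [-0.39  0.2   0.34  1.78 -0.07  1.17  1.31]
```

View pics/wrist1.png

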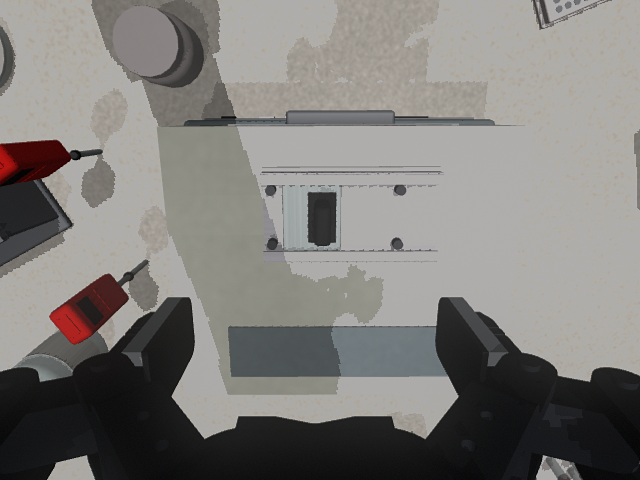

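The wrist view shows the tab at about (322,218) inside the shutter plate, at x 283–341. The stop pins are at (400,190) and (397,244), with two more at (271,190) and (272,243). The rails run horizontally, so the yaw is aligned.

```bash
python3 - <<'E'
import pickle,numpy as np,cv2
from h import *
D=pickle.load(open('d1.pkl','rb'));w=D['wrist']
im=w['pixels'];cv2.imwrite('pics/c1.png',cv2.resize(im[155:275,240:460,::-1],None,fx=3.6,fy=3.6,interpolation=cv2.INTER_CUBIC))
for p,z in [((400,190),.150),((397,244),.150),((271,190),.150),((272,243),.150),((283,218),.148),((341,218),.148)]: print(p,ray(w,p,z).round(4))
print('tcp px',proj(w,[.5412,.0227,.2968]))
for tabp in((322,205),(322,212)): print(tabp,ray(w,tabp,.178).round(4))
E
```

```text
(400, 190) [0.541  0.0909 0.15  ]
(397, 244) [0.5835 0.0809 0.15  ]
(271, 190) [ 0.5182 -0.0063  0.15  ]
(272, 243) [ 0.5598 -0.0164  0.15  ]
(283, 218) [ 0.5423 -0.003   0.148 ]
(341, 218) [0.5528 0.0418 0.148 ]
tcp px [313.93557652 280.56193574]
(322, 205) [0.5331 0.0303 0.178 ]
(322, 212) [0.5381 0.0292 0.178 ]
```

View pics/c1.png

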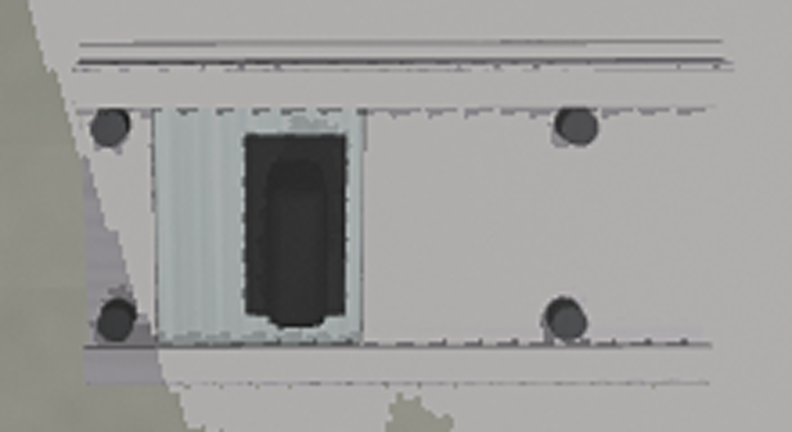

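```bash
python3 - <<'E'
import pickle,numpy as np
from h import *
D=pickle.load(open('d1.pkl','rb'));w=D['wrist']
f=lambda x,y:(240+x/3.6,155+y/3.6)
P={k:ray(w,f(*p),z) for k,p,z in[('p1',(576,126),.146),('p2',(566,320),.146),('p3',(110,126),.146),('p4',(116,320),.146),('tab',(296,222),.148),('tabin',(297,240),.178),('tabout',(296,224),.178),('R1',(80,345),.142),('R2',(710,345),.142),('pl',(154,225),.148),('pr',(365,225),.148)]}
for k in P: print(k,P[k].round(4))
th=-.2300;ex=np.array([np.cos(th),np.sin(th)]);ey=np.array([-np.sin(th),np.cos(th)])
t=P['tab'][:2]
print('rail yaw',np.arctan2(*(P['R2']-P['R1'])[[0,1]]))
for k in P: d=P[k][:2]-t;print(k,(d@ex).round(4),(d@ey).round(4))
# port from hood corners (top cam): centre
c=np.array([[.4479,-.0843],[.6841,-.1395],[.7434,.1125],[.5134,.1948]]).mean(0);print('inc centre',c,'port',c-.05*ex-.03*ey, 'tab rel port',(t-(c-.05*ex-.03*ey))@ey,(t-(c-.05*ex-.03*ey))@ex)
E
```

```text
p1 [0.5418 0.0916 0.146 ]
p2 [0.5848 0.0817 0.146 ]
p3 [ 0.5187 -0.0072  0.146 ]
p4 [ 0.5616 -0.0172  0.146 ]
tab [0.5483 0.0275 0.148 ]
tabin [0.5451 0.0279 0.178 ]
tabout [0.5418 0.0285 0.178 ]
R1 [ 0.5666 -0.0274  0.142 ]
R2 [0.5996 0.1133 0.142 ]
pl [ 0.5419 -0.0031  0.148 ]
pr [0.5525 0.0422 0.148 ]
rail yaw 0.2301834591285787
p1 -0.021 0.0609
p2 0.0232 0.061
p3 -0.021 -0.0405
p4 0.0231 -0.0405
tab 0.0 0.0
tabin -0.0033 -0.0004
tabout -0.0066 -0.0006
R1 0.0303 -0.0493
R2 0.0304 0.0953
pl 0.0007 -0.0313
pr 0.0007 0.0152
inc centre [0.5972   0.020875] port [0.54167735 0.00306388] tab rel port 0.025329937049117294 0.0009190499059651388
```

Request:
{"api": "step_arm", "payload": {"linear": [[3,2,-30],[4,3,-40],[0,0,-40],[0,0,-32],[0,0,0],[0,0,0],[0,0,0],[0,0,0],[0,0,0],[0,0,0],[0,0,0],[0,0,0]], "rot": [[0,0,0],[0,0,0],[0,0,0],[0,0,0],[0,0,0],[0,0,0],[0,0,0],[0,0,0],[0,0,0],[0,0,0],[0,0,0],[0,0,0]], "gripper": [85,85,85,85,85,60,35,25,15,10,10,10], "newtons": 20}}

```text
time: 3.95
eef_pos: [0.5486, 0.0269, 0.1551]
eef_rot: [-2.461, -1.952, 0.0]
ft_force: [0.0, 1.0, -0.2]
opening: 0.0096
```

```bash
python3 look.py 2 wrist side
```

```text
t 3.95 tcp [0.5486 0.0269 0.1551] F [ 0.   1.  -0.2] open 9.6 xyaw 76.83 zax [-1.e-04 -0.e+00 -1.e+00] j [-0.36  0.36  0.31  1.92 -0.14  0.88  1.36]
```

View pics/wrist2.png

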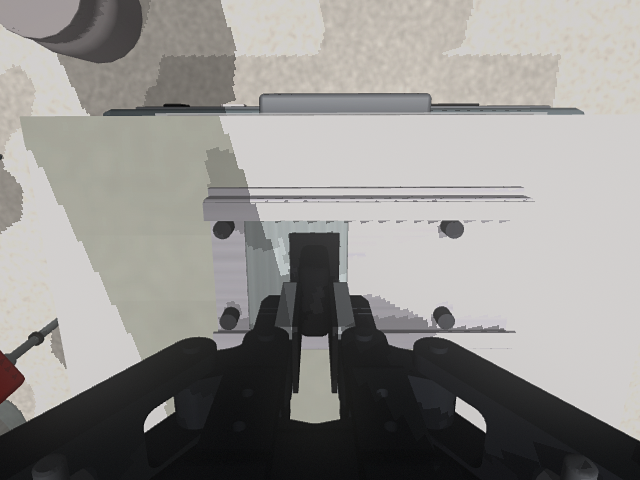

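The fingers are around the tab at (315,290), but the opening reads 9.6 mm on a 12 mm tab. I'll close further to check the grip.

Request:
{"api": "step_arm", "payload": {"linear": [[0,0,0],[0,0,0]], "rot": [[0,0,0],[0,0,0]], "gripper": [0,0], "newtons": 20}}

```text
time: 4.3
eef_pos: [0.5487, 0.0269, 0.1552]
eef_rot: [2.461, 1.952, 0.0]
ft_force: [0.1, -0.4, 0.2]
opening: -0.0
```

```bash
python3 look.py 3 wrist side;python3 - <<'E'
import cv2
a=cv2.imread('pics/wrist3.png')[180:360,200:480];b=cv2.imread('pics/side3.png')[140:260,240:420]
cv2.imwrite('pics/c3.png',cv2.vconcat([cv2.resize(a,(467,300)),cv2.resize(b,(467,300),interpolation=cv2.INTER_CUBIC)]))
E
```

```text
t 4.3 tcp [0.5487 0.0269 0.1552] F [ 0.1 -0.4  0.2] open -0.0 xyaw 76.84 zax [ 0.  0. -1.] j [-0.36  0.36  0.31  1.92 -0.14  0.88  1.36]
```

View pics/c3.png

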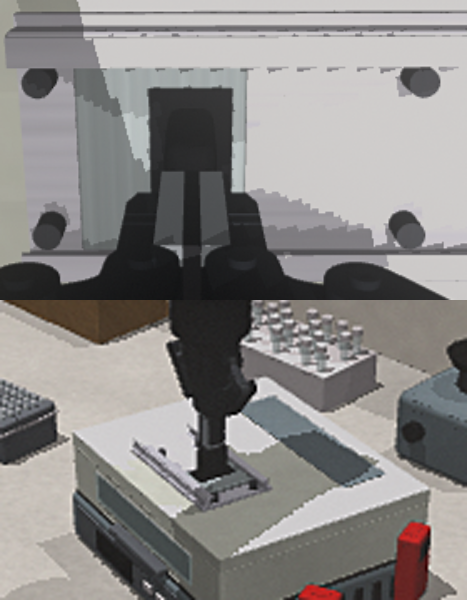

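```bash
python3 - <<'E'
import pickle,numpy as np,cv2
from h import *
D=pickle.load(open('d3.pkl','rb'));D1=pickle.load(open('d1.pkl','rb'))
D0=pickle.load(open('d0.pkl','rb'))
for n in('wrist','side'): print(n,proj(D[n],[.5487,.0269,.1552]), proj(D[n],[.5483,.0275,.178]), proj(D[n],[.5483,.0275,.148]))
th=-.23;ex=np.array([np.cos(th),np.sin(th),0]);ey=np.array([-np.sin(th),np.cos(th),0])
def dr(img,c,cx,col):
    for z in(.148,.178):
        q=np.array([proj(c,np.array([cx[0],cx[1],z])+a*.015*ex+b*.006*ey) for a,b in((1,1),(1,-1),(-1,-1),(-1,1))])
        cv2.polylines(img,[((q+.5)*6*16).astype(int).reshape(-1,1,2)],1,col,1,shift=4)
o=[]
for c in(D0['side'],D0['top'],D1['wrist']):
    im=cv2.resize(c['pixels'][:,:,::-1],None,fx=6,fy=6,interpolation=cv2.INTER_NEAREST)
    dr(im,c,(.5483,.0275),(0,0,255))
    p=(proj(c,[.5483,.0275,.16])*6).astype(int);o.append(im[p[1]-200:p[1]+200,p[0]-130:p[0]+130])
cv2.imwrite('pics/c4.png',cv2.hconcat(o))
p=(309,195);q=cv2.resize(D['side']['pixels'][170:230,280:360,::-1],None,fx=8,fy=8,interpolation=cv2.INTER_CUBIC);cv2.imwrite('pics/c5.png',q)
E
```

```text
wrist [313.85811313 280.88182992] [315.01341167 302.04844173] [314.97347129 273.81369639]
side [321.15859053 206.42947172] [320.81139933 198.58022109] [320.90046702 208.84547573]
```

View pics/c4.png

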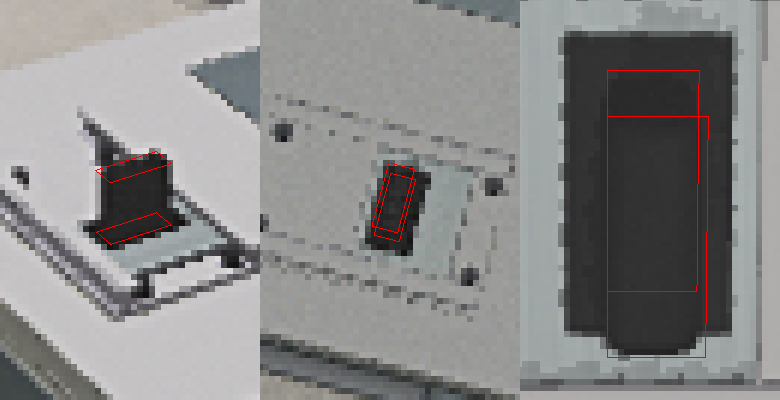

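View pics/c5.png

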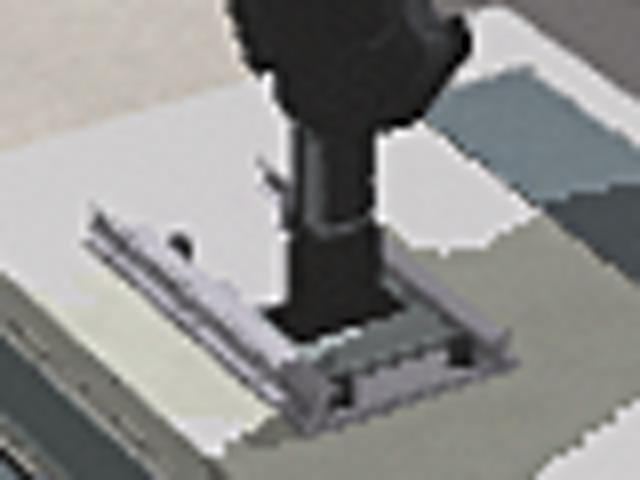

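```bash
python3 - <<'E'
import pickle,numpy as np,cv2
from h import *
a=pickle.load(open('d1.pkl','rb'))['wrist'];b=pickle.load(open('d3.pkl','rb'))['wrist'];t=pickle.load(open('d0.pkl','rb'))['top'];s=pickle.load(open('d0.pkl','rb'))['side']
for p,q in [((400,190),(454,229)),((397,244),(444.6,318)),((271,190),(224,229)),((272,243),(229,318))]: print(tri([a,b],[p,q]).round(4))
print([(-c['R'].T@c['t']).round(4) for c in(a,b)])
E
```

```text
[0.5403 0.0906 0.1527]
[0.5844 0.0816 0.1471]
[ 0.5183 -0.0063  0.1496]
[ 0.5601 -0.0165  0.1491]
[array([0.4753, 0.0385, 0.4646]), array([0.4825, 0.0428, 0.3229])]
```

```bash
python3 - <<'E'
import cv2
a=cv2.imread('pics/wrist3.png')[200:350,250:400];cv2.imwrite('pics/c6.png',cv2.convertScaleAbs(cv2.resize(a,None,fx=4,fy=4,interpolation=cv2.INTER_NEAREST),alpha=2.5))
E
```

```text
(no output)
```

View pics/c6.png

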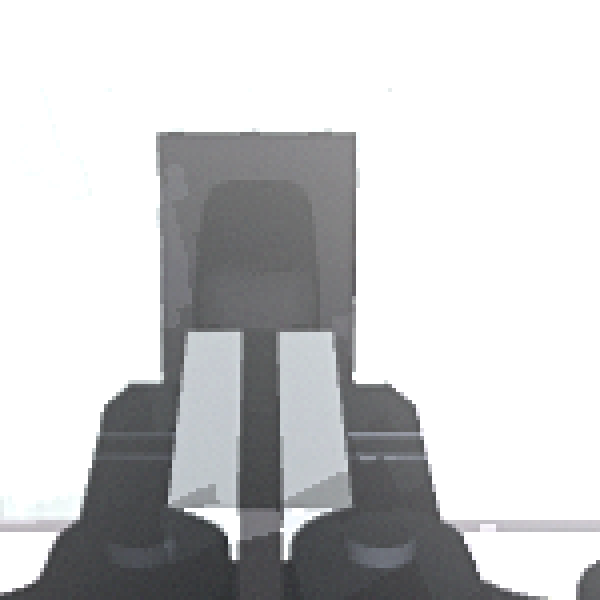

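The views suggest the closed fingertips are at the tab's top rather than around it: the side view shows the tips ending at row 198.7, where the TCP should project at 206. I'll lift clear and check the fingertip position against the TCP.

Request:
{"api": "step_arm", "payload": {"linear": [[0,0,40],[0,0,40],[0,0,0]], "rot": [[0,0,0],[0,0,0],[0,0,0]], "gripper": [0,0,0]}}

```text
time: 4.78
eef_pos: [0.5508, 0.0269, 0.2385]
eef_rot: [2.459, 1.95, 0.009]
ft_force: [0.2, 0.8, -0.6]
opening: 0.0004
```

```bash
python3 look.py 4 wrist side;python3 - <<'E'
import cv2,pickle
from h import *
from cell import r
D=pickle.load(open('d4.pkl','rb'));p=r.read_state()['eef_pos'];
for n in('side','wrist'): print(n,proj(D[n],p),proj(D[n],p+[0,0,.019]))
a=cv2.imread('pics/wrist4.png')[200:350,250:400];a=cv2.convertScaleAbs(cv2.resize(a,None,fx=3,fy=3,interpolation=cv2.INTER_NEAREST),alpha=2)
b=cv2.resize(cv2.imread('pics/side4.png')[150:240,280:350],None,fx=5,fy=5)
cv2.imwrite('pics/c7.png',cv2.hconcat([a,b]))
E
```

```text
t 4.775 tcp [0.5508 0.0269 0.2385] F [ 0.2  0.8 -0.6] open 0.4 xyaw 76.83 zax [ 0.0066  0.0013 -1.    ] j [-0.39  0.27  0.33  1.84 -0.1   1.05  1.33]
side [320.8421884  178.44862638] [320.78379161 171.55352228]
wrist [312.61381218 273.1287639 ] [312.50564462 290.50876861]
```

View pics/c7.png

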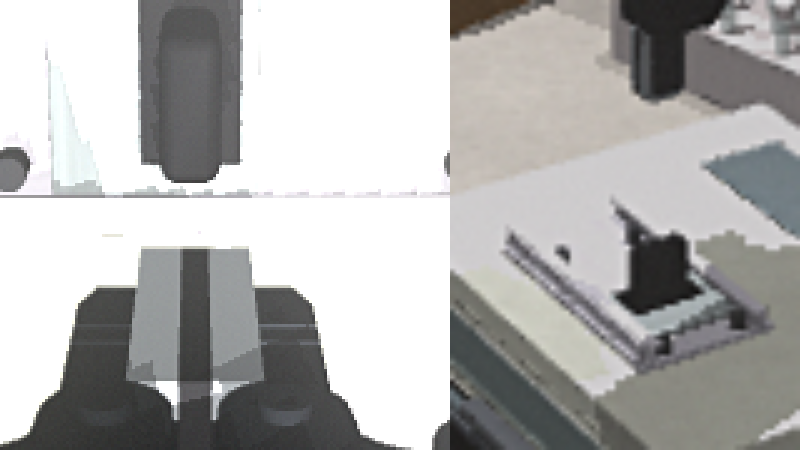

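```bash
python3 look.py 5 wrist side;python3 - <<'E'
import cv2,pickle
from h import *
from cell import r
D=pickle.load(open('d5.pkl','rb'));s=r.read_state();p=s['eef_pos']
from scipy.spatial.transform import Rotation as Ro
M=Ro.from_rotvec(s['eef_rot']).as_matrix()
for k in(0,.005,.01,.015,.02,.025,.03):
    print(k,[proj(D['wrist'],p-M[:,2]*k+M[:,1]*y).round(1).tolist() for y in(-.011,0,.011)],[proj(D['side'],p-M[:,2]*k+M[:,1]*y+M[:,0]*x).round(1).tolist() for y in(-.011,0) for x in (-.007,.007)])
b=cv2.resize(cv2.imread('pics/side5.png')[140:200,290:350],None,fx=10,fy=10,interpolation=cv2.INTER_NEAREST)
cv2.imwrite('pics/c8.png',cv2.convertScaleAbs(b,alpha=2))
E
```

```text
t 4.875 tcp [0.5485 0.027  0.2352] F [ 0.2  0.2 -0.2] open 0.3 xyaw 76.84 zax [ 2.e-04  3.e-04 -1.e+00] j [-0.39  0.27  0.33  1.84 -0.1   1.05  1.33]
0 [[313.3, 254.8], [313.3, 278.4], [313.4, 301.4]] [[318.3, 181.2], [315.4, 178.9], [322.2, 180.1], [319.2, 177.8]]
0.005 [[313.3, 258.5], [313.3, 282.8], [313.3, 306.3]] [[318.3, 179.4], [315.3, 177.1], [322.2, 178.3], [319.2, 176.0]]
0.01 [[313.2, 262.5], [313.3, 287.4], [313.3, 311.5]] [[318.3, 177.6], [315.3, 175.3], [322.1, 176.5], [319.2, 174.2]]
0.015 [[313.2, 266.8], [313.2, 292.3], [313.3, 316.9]] [[318.3, 175.8], [315.3, 173.5], [322.1, 174.6], [319.1, 172.4]]
0.02 [[313.2, 271.3], [313.2, 297.5], [313.3, 322.7]] [[318.2, 173.9], [315.3, 171.7], [322.1, 172.8], [319.1, 170.6]]
0.025 [[313.1, 276.0], [313.2, 303.0], [313.2, 328.9]] [[318.2, 172.1], [315.3, 169.8], [322.1, 171.0], [319.1, 168.7]]
0.03 [[313.1, 281.1], [313.1, 308.8], [313.2, 335.4]] [[318.2, 170.2], [315.2, 168.0], [322.1, 169.1], [319.1, 166.9]]
```

View pics/c8.png

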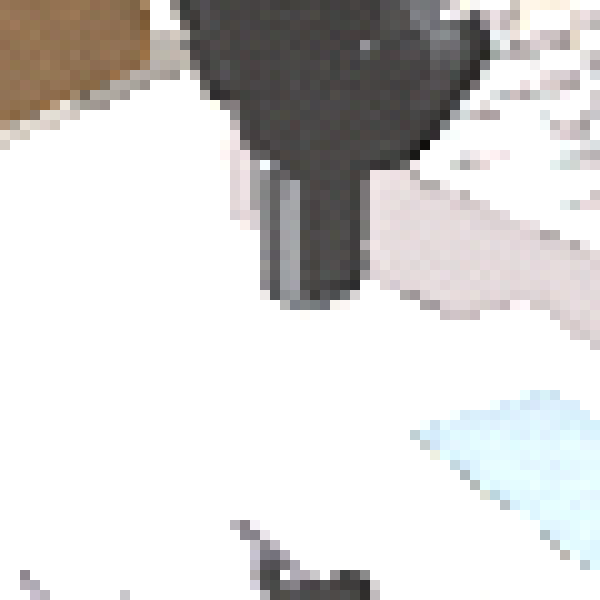

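Both views put the real fingertips about 29 mm short of the reported TCP: the tip is at row 170 in side and 282 in wrist. That explains the empty close above the tab. I'll allow for it: open, go down to TCP z ≈ 0.130, and pinch again.

Request:
{"api": "step_arm", "payload": {"linear": [[0,0,0],[0,0,0],[0,0,-20],[0,0,-25],[0,0,-20],[0,0,-20],[0,0,-20],[0,0,0],[0,0,0],[0,0,0],[0,0,0],[0,0,0],[0,0,0],[0,0,0]], "rot": [[0,0,0],[0,0,0],[0,0,0],[0,0,0],[0,0,0],[0,0,0],[0,0,0],[0,0,0],[0,0,0],[0,0,0],[0,0,0],[0,0,0],[0,0,0],[0,0,0]], "gripper": [70,70,70,70,70,70,70,40,30,20,15,10,5,5], "newtons": 20}}

```text
time: 6.72
eef_pos: [0.549, 0.0269, 0.1308]
eef_rot: [2.461, 1.952, 0.001]
ft_force: [-1.4, 0.4, 5.5]
opening: 0.0114
```

```bash
python3 look.py 6 wrist side;python3 - <<'E'
import cv2
a=cv2.imread('pics/wrist6.png')[180:380,200:440];a=cv2.convertScaleAbs(cv2.resize(a,None,fx=2,fy=2,interpolation=cv2.INTER_NEAREST),alpha=2)
b=cv2.resize(cv2.imread('pics/side6.png')[150:230,285:345],None,fx=5,fy=5)
cv2.imwrite('pics/c9.png',cv2.hconcat([a,b]))
E
```

```text
t 6.725 tcp [0.549  0.0269 0.1308] F [-1.4  0.4  5.5] open 11.4 xyaw 76.84 zax [ 9.e-04  3.e-04 -1.e+00] j [-0.36  0.4   0.31  1.93 -0.16  0.83  1.38]
```

View pics/c9.png

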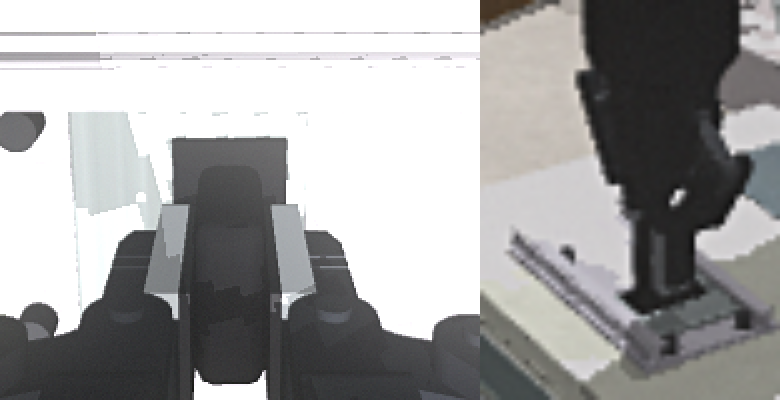

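Gripped: the opening is 11.4 mm with the tab between the pads. I'll ease up 1 mm, slide most of the travel, then creep to the stop.

Request:
{"api": "step_arm", "payload": {"linear": [[0,0,1],[0.95,4,0],[0.95,4,0],[0.95,4,0],[0.95,4,0],[0.95,4,0],[0.95,4,0],[0.95,4,0],[0.95,4,0],[0.95,4,0],[0,0,0]], "rot": [[0,0,0],[0,0,0],[0,0,0],[0,0,0],[0,0,0],[0,0,0],[0,0,0],[0,0,0],[0,0,0],[0,0,0],[0,0,0]], "gripper": [5,5,5,5,5,5,5,5,5,5,5]}}

```text
time: 8.2
eef_pos: [0.5574, 0.0637, 0.131]
eef_rot: [-2.461, -1.953, -0.001]
ft_force: [5.9, -1.0, -9.0]
opening: 0.0114
```

Request:
{"api": "step_arm", "payload": {"linear": [[0.25,1,0],[0.25,1,0],[0,0,0]], "rot": [[0,0,0],[0,0,0],[0,0,0]], "gripper": [5,5,5]}}

```text
time: 8.57
eef_pos: [0.5577, 0.065, 0.131]
eef_rot: [2.461, 1.952, -0.0]
ft_force: [3.7, -2.2, -7.7]
opening: 0.0114
```

Request:
{"api": "step_arm", "payload": {"linear": [[0.25,1,-0.5],[0.25,1,0],[0,0,0]], "rot": [[0,0,0],[0,0,0],[0,0,0]], "gripper": [5,5,5]}}

```text
time: 8.95
eef_pos: [0.5581, 0.0666, 0.1309]
eef_rot: [2.462, 1.952, -0.001]
ft_force: [2.7, -3.7, -3.3]
opening: 0.0113
```

Request:
{"api": "step_arm", "payload": {"linear": [[0.25,1,0],[0.25,1,0],[0,0,0]], "rot": [[0,0,0],[0,0,0],[0,0,0]], "gripper": [5,5,5]}}

```text
time: 9.32
eef_pos: [0.5581, 0.0666, 0.1309]
eef_rot: [2.462, 1.95, -0.004]
ft_force: [-0.5, -8.3, -0.7]
opening: 0.0116
```

The TCP stopped advancing at y = 0.0666 and the reaction rose to 8 N, so this should be the end stop. One more push, then release and look.

Request:
{"api": "step_arm", "payload": {"linear": [[0.25,1,0],[0.25,1,0],[0,0,0]], "rot": [[0,0,0],[0,0,0],[0,0,0]], "gripper": [5,5,5]}}

```text
time: 9.7
eef_pos: [0.5581, 0.0666, 0.1308]
eef_rot: [2.462, 1.948, -0.008]
ft_force: [-0.4, -11.6, 1.9]
opening: 0.0118
```

```bash
python3 look.py 7 wrist
```

```text
t 9.7 tcp [0.5581 0.0666 0.1308] F [ -0.4 -11.6   1.9] open 11.8 xyaw 76.69 zax [-0.0027 -0.0044 -1.    ] j [-0.42  0.42  0.3   1.9  -0.16  0.85  1.3 ]
```

View pics/wrist7.png

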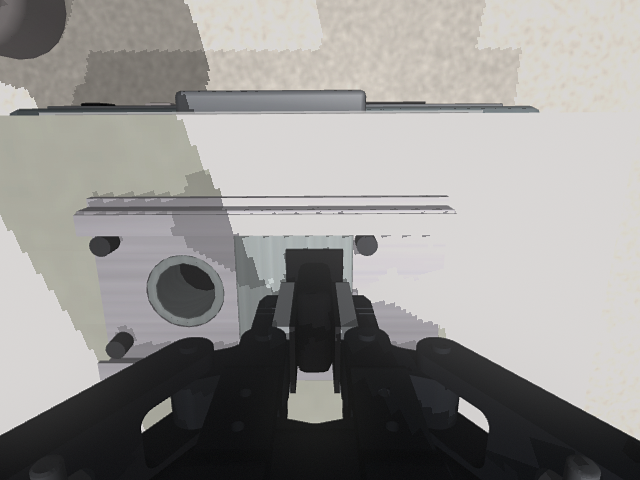

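The plate has its right edge against the stop pin at (366,243), and the port at (185,291) is clear of it. I'll release, rise and measure the port.

Request:
{"api": "step_arm", "payload": {"linear": [[0,0,0],[0,0,0],[0,0,0],[-1,-3,0],[0,0,20],[0,0,40],[0,-20,40],[0,-25,30],[0,0,0],[0,0,0]], "rot": [[0,0,0],[0,0,0],[0,0,0],[0,0,0],[0,0,0],[0,0,0],[0,0,0],[0,0,0],[0,0,0],[0,0,0]], "gripper": [50,60,60,60,60,60,60,60,60,60]}}

```text
time: 11.0
eef_pos: [0.5576, 0.0236, 0.26]
eef_rot: [-2.46, -1.952, 0.001]
ft_force: [-0.4, -0.5, -0.6]
opening: 0.0602
```

```bash
python3 look.py 8 wrist top side; python3 - <<'E'
import cv2
cv2.imwrite('pics/c10.png',cv2.resize(cv2.imread('pics/wrist8.png')[130:330,200:480],None,fx=2.8,fy=2.8,interpolation=cv2.INTER_CUBIC))
E
```

```text
t 11.0 tcp [0.5576 0.0236 0.26  ] F [-0.4 -0.5 -0.6] open 60.2 xyaw 76.87 zax [-1.2e-03  6.0e-04 -1.0e+00] j [-0.39  0.26  0.35  1.79 -0.1   1.11  1.33]
```

View pics/c10.png

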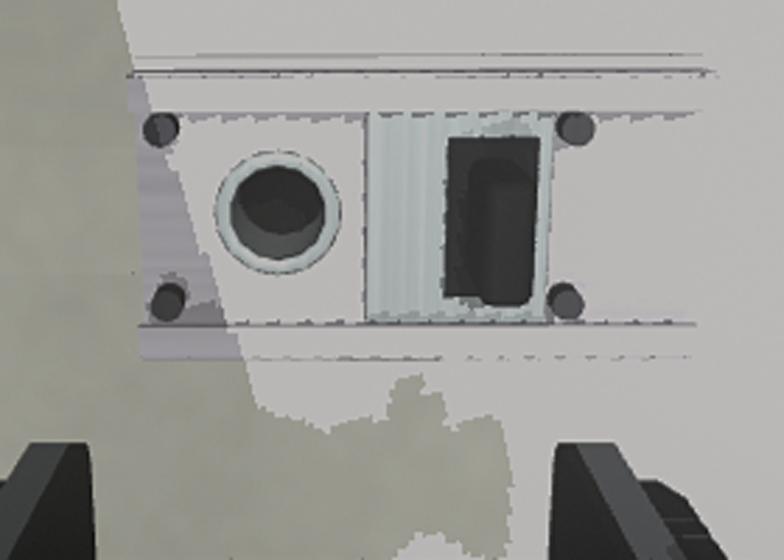

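The shutter has stayed against both right-hand pins, and the port shows as a clean ring at wrist (299.5,205.7). Now I'll compute the port position.

```bash
python3 - <<'E'
import pickle,numpy as np
from h import *
D=pickle.load(open('d8.pkl','rb'));w=D['wrist'];w7=pickle.load(open('d7.pkl','rb'))['wrist']
print('port8',ray(w,(299.5,205.7),.142).round(4),'port7',ray(w7,(185.5,290.5),.142).round(4))
import cv2
m=(D['wrist']['pixels'][180:232,274:326].astype(int).sum(2)<330).astype('uint8')
n,l,st,ce=cv2.connectedComponentsWithStats(m);i=1+st[1:,4].argmax();print(st[i],ce[i]+[274,180],ray(w,ce[i]+[274,180],.142).round(4))
for c in ('top','side'):
    im=D[c]['pixels'];p=proj(D[c],[.5415,.0067,.142]);print(c,p)
    x,y=p.astype(int);cv2.imwrite(f'pics/port_{c}.png',cv2.resize(im[y-25:y+25,x-30:x+30,::-1],None,fx=7,fy=7,interpolation=cv2.INTER_CUBIC))
a,b=[cv2.imread(f'pics/port_{c}.png') for c in('top','side')];cv2.imwrite('pics/c11.png',cv2.vconcat([a,b])[:600] if 0 else cv2.resize(cv2.hconcat([a,b]),(800,333)))
E
```

```text
port8 [0.546  0.0156 0.142 ] port7 [0.5458 0.0151 0.142 ]
[  8   9  34  34 897] [298.70568562 205.45373467] [0.5457 0.0151 0.142 ]
top [304.84455479 232.25557051]
side [324.79987353 214.88215666]
```

View pics/c11.png

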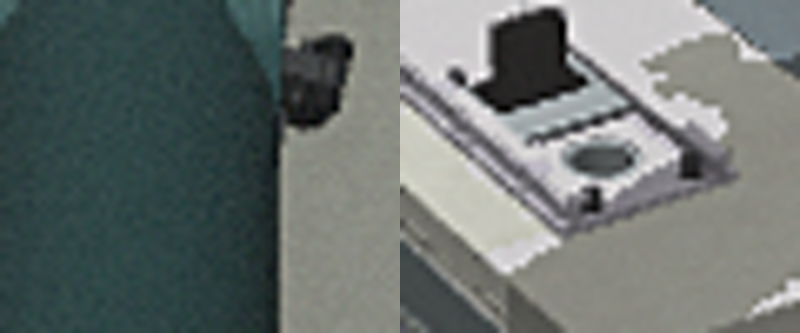

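Request:
{"api": "step_arm", "payload": {"linear": [[-6,-34,4],[-6,-34,4],[-6,-34,4],[-6,-34,4],[-6,-34,4],[-6,-34,4],[-6,-34,4],[-6,-34,4],[-6,-34,4],[-8,-36,4],[0,0,0],[0,0,0]], "rot": [[0,0,-6.3],[0,0,-6.3],[0,0,-6.3],[0,0,-6.3],[0,0,-6.3],[0,0,-6.3],[0,0,-6.3],[0,0,-6.3],[0,0,-6.3],[0,0,-6.1],[0,0,0],[0,0,0]], "gripper": [85,85,85,85,85,85,85,85,85,85,85,85]}}

```text
time: 12.65
eef_pos: [0.4963, -0.3188, 0.3003]
eef_rot: [-3.117, -0.384, 0.001]
ft_force: [-0.3, 0.4, -0.3]
opening: 0.0851
```

```bash
python3 look.py 9 wrist side
```

```text
t 12.65 tcp [ 0.4963 -0.3188  0.3003] F [-0.3  0.4 -0.3] open 85.1 xyaw 14.03 zax [-5.e-04  7.e-04 -1.e+00] j [-0.03  0.32  0.7   1.68 -0.22  1.22  0.96]
```

View pics/wrist9.png

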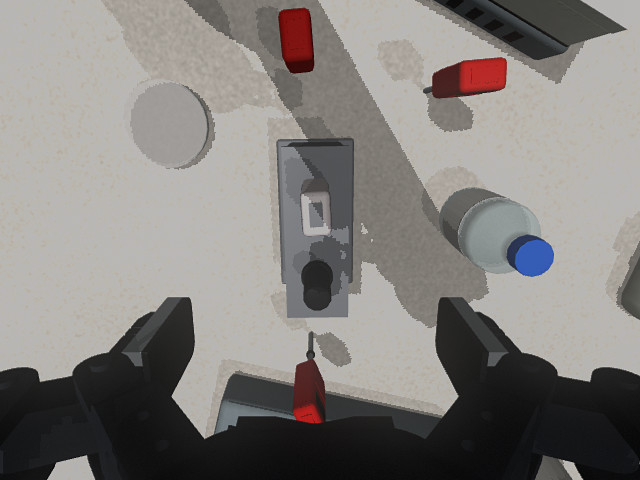

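```bash
python3 - <<'E'
import cv2,pickle
from h import *
D=pickle.load(open('d9.pkl','rb'));w=D['wrist']
cv2.imwrite('pics/c12.png',cv2.resize(cv2.imread('pics/wrist9.png')[165:250,280:355],None,fx=7,fy=7,interpolation=cv2.INTER_NEAREST))
c=cv2.resize(cv2.imread('pics/side9.png')[255:305,400:440],None,fx=7,fy=7,interpolation=cv2.INTER_NEAREST);cv2.imwrite('pics/c13.png',c)
E
```

```text
(no output)
```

View pics/c12.png

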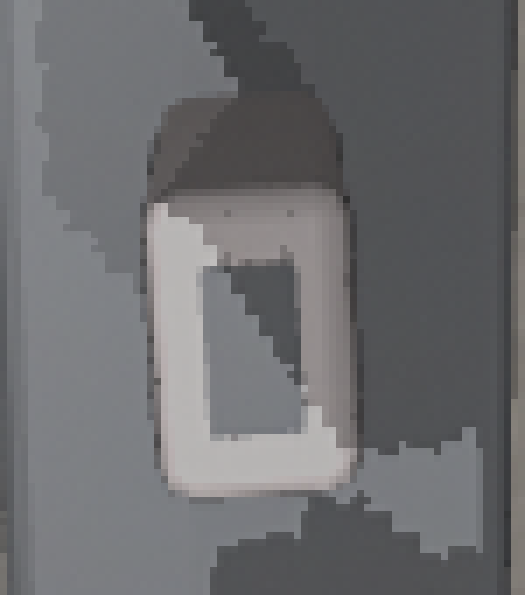

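View pics/c13.png

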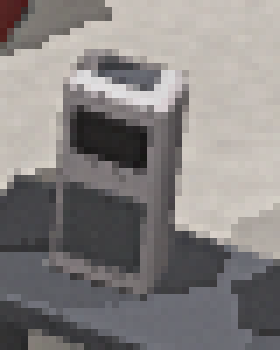

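```bash
python3 - <<'E'
import pickle
from h import *
w=pickle.load(open('d9.pkl','rb'))['wrist']
f=lambda x,y:(280+x/7-.5,165+y/7-.5)
P=[ray(w,f(*p),.175)[:2] for p in((148,198),(350,195),(357,490),(164,493))]
Q=[ray(w,f(*p),.175)[:2] for p in((203,265),(298,263),(304,434),(211,437))]
for P in(P,Q):
    print(np.mean(P,0).round(4),[round(float(np.linalg.norm(P[i]-P[i-1]))*1e3,1) for i in range(4)],[round(float(np.degrees(np.arctan2(-d[0],d[1]))),1) for d in(P[0]-P[3],P[1]-P[2])],[round(float(np.degrees(np.arctan2(d[1],d[0]))),1) for d in(P[1]-P[0],P[2]-P[3])])
# holder top plate edges in image: 
print('retr',ray(w,(317,285),.155).round(4),ray(w,(317,300),.155).round(4))
for p in((277,139),(354,139),(348,317),(287,317)): print(p,ray(w,p,.1).round(4))
E
```

```text
[ 0.4966 -0.3168] [31.6, 20.8, 31.6, 20.5] [16.5, 15.9] [14.8, 14.9]
[ 0.4966 -0.3173] [18.5, 9.9, 18.3, 9.8] [16.4, 16.2] [15.2, 15.9]
retr [ 0.5131 -0.3789  0.155 ] [ 0.5163 -0.3919  0.155 ]
(277, 139) [ 0.4515 -0.2762  0.1   ]
(354, 139) [ 0.517  -0.2599  0.1   ]
(348, 317) [ 0.5569 -0.4266  0.1   ]
(287, 317) [ 0.4985 -0.4412  0.1   ]
```

The white handle is centred at (0.4966, -0.317) with a yaw of about 16°. I'll turn 2°, descend around it and close.

Request:
{"api": "step_arm", "payload": {"linear": [[0.3,2,-30],[0,0,-40],[0,0,-40],[0,0,-40],[0,0,-30],[0,0,-24],[0,0,0],[0,0,0],[0,0,0]], "rot": [[0,0,2],[0,0,0],[0,0,0],[0,0,0],[0,0,0],[0,0,0],[0,0,0],[0,0,0],[0,0,0]], "gripper": [85,85,85,85,85,85,85,60,45]}}

```text
time: 13.88
eef_pos: [0.4974, -0.3173, 0.098]
eef_rot: [3.11, 0.439, 0.003]
ft_force: [0.3, 0.2, -0.6]
opening: 0.0513
```

```bash
python3 look.py 10 wrist side; python3 - <<'E'
import cv2
a=cv2.resize(cv2.imread('pics/side10.png')[235:345,370:470],None,fx=4,fy=4,interpolation=cv2.INTER_CUBIC);b=cv2.imread('pics/wrist10.png')[40:480,140:490];b=cv2.convertScaleAbs(b,alpha=1.5);cv2.imwrite('pics/c14.png',cv2.hconcat([a,b]))
E
```

```text
t 13.875 tcp [ 0.4974 -0.3173  0.098 ] F [ 0.3  0.2 -0.6] open 51.3 xyaw 16.06 zax [ 2.1e-03 -8.0e-04 -1.0e+00] j [ 0.07  0.55  0.58  1.87 -0.4   0.84  1.14]
```

View pics/c14.png

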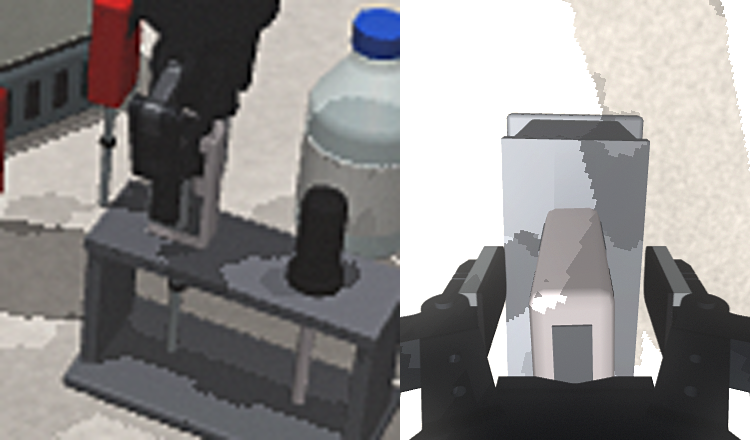

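The fingers straddle the handle with nothing else near. I'll raise 4 mm for plate clearance and close.

Request:
{"api": "step_arm", "payload": {"linear": [[0,0,4],[0,0,0],[0,0,0],[0,0,0],[0,0,0],[0,0,0],[0,0,0],[0,0,0]], "rot": [[0,0,0],[0,0,0],[0,0,0],[0,0,0],[0,0,0],[0,0,0],[0,0,0],[0,0,0]], "gripper": [45,36,30,26,22,18,15,15], "newtons": 40}}

```text
time: 14.98
eef_pos: [0.4965, -0.3171, 0.1007]
eef_rot: [3.111, 0.438, 0.0]
ft_force: [1.0, -0.8, 1.0]
opening: 0.0216
```

```bash
python3 look.py 11 wrist side; python3 - <<'E'
import cv2
a=cv2.resize(cv2.imread('pics/side11.png')[235:345,370:470],None,fx=4,fy=4,interpolation=cv2.INTER_CUBIC);b=cv2.imread('pics/wrist11.png')[40:480,140:490];b=cv2.convertScaleAbs(b,alpha=1.5);cv2.imwrite('pics/c15.png',cv2.hconcat([a,b]))
E
```

```text
t 14.975 tcp [ 0.4965 -0.3171  0.1007] F [ 1.  -0.8  1. ] open 21.6 xyaw 16.03 zax [ 1.e-04 -1.e-04 -1.e+00] j [ 0.07  0.55  0.59  1.87 -0.39  0.84  1.14]
```

View pics/c15.png

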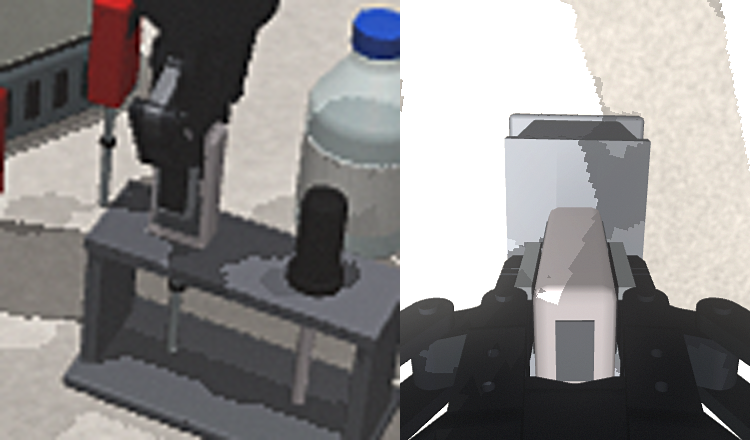

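Held at 21.6 mm. Lifting straight up.

Request:
{"api": "step_arm", "payload": {"linear": [[0,0,5],[0,0,10],[0,0,20],[0,0,25],[0,0,25],[0,0,25],[0,0,25],[0,0,25],[0,0,20],[0,0,15],[0,0,5],[0,0,0],[0,0,0]], "rot": [[0,0,0],[0,0,0],[0,0,0],[0,0,0],[0,0,0],[0,0,0],[0,0,0],[0,0,0],[0,0,0],[0,0,0],[0,0,0],[0,0,0],[0,0,0]], "gripper": [15,15,15,15,15,15,15,15,15,15,15,15,15]}}

```text
time: 16.7
eef_pos: [0.4961, -0.3168, 0.2999]
eef_rot: [-3.11, -0.438, 0.002]
ft_force: [-0.0, 0.2, -1.9]
opening: 0.0214
```

```bash
python3 look.py 12 wrist side top; python3 - <<'E'
import cv2
a=cv2.imread('pics/side12.png')[160:360,340:520];a=cv2.resize(a,None,fx=2.2,fy=2.2,interpolation=cv2.INTER_CUBIC);b=cv2.imread('pics/wrist12.png')[40:480,140:490];b=cv2.convertScaleAbs(b,alpha=1.5);cv2.imwrite('pics/c16.png',cv2.hconcat([a,b]))
E
```

```text
t 16.7 tcp [ 0.4961 -0.3168  0.2999] F [-0.   0.2 -1.9] open 21.4 xyaw 16.04 zax [-1.4e-03  6.0e-04 -1.0e+00] j [-0.03  0.32  0.7   1.68 -0.22  1.22  0.99]
```

View pics/c16.png

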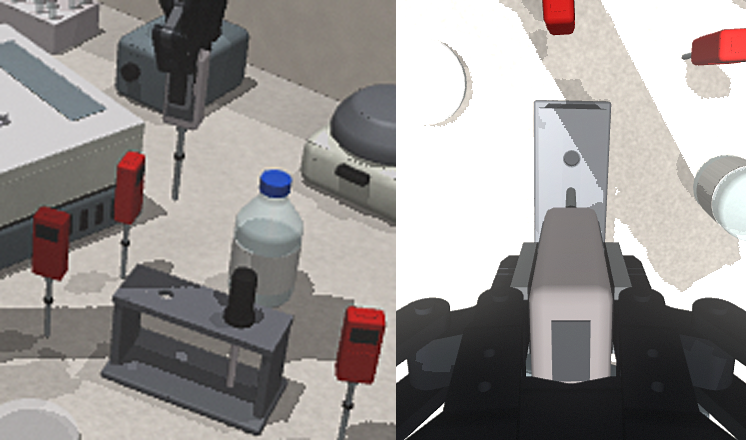

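The thermometer is lifted, and its stem is vertical with the ring at side (421,230) and tip (420,250). The retriever is undisturbed. Checking the stem position against the TCP.

```bash
python3 - <<'E'
import pickle,cv2
from h import *
D=pickle.load(open('d12.pkl','rb'));p=np.array([.4961,-.3168,.2999-.0007])
for n in('side','wrist'): print(n,'tip',proj(D[n],p-[0,0,.086]).round(1),'ring',proj(D[n],p-[0,0,.036]).round(1),'base',proj(D[n],p).round(1))
a=cv2.resize(cv2.imread('pics/side12.png')[205:260,395:445],None,fx=8,fy=8,interpolation=cv2.INTER_CUBIC)
b=cv2.resize(cv2.imread('pics/wrist12.png')[215:260,295:340],None,fx=9,fy=9,interpolation=cv2.INTER_CUBIC)
b=cv2.copyMakeBorder(b,0,440-405,0,0,cv2.BORDER_CONSTANT);cv2.imwrite('pics/c17.png',cv2.hconcat([a,cv2.convertScaleAbs(b,alpha=1.5)]))
s=D['side'];print('port side',ray(s,(324,212.7),.142))
E
```

```text
side tip [418.9 251. ] ring [420.9 230.9] base [422.3 215.8]
wrist tip [314.9 230. ] ring [314.9 254.7] base [314.8 280.5]
port side [0.54751609 0.01560661 0.142     ]
```

View pics/c17.png

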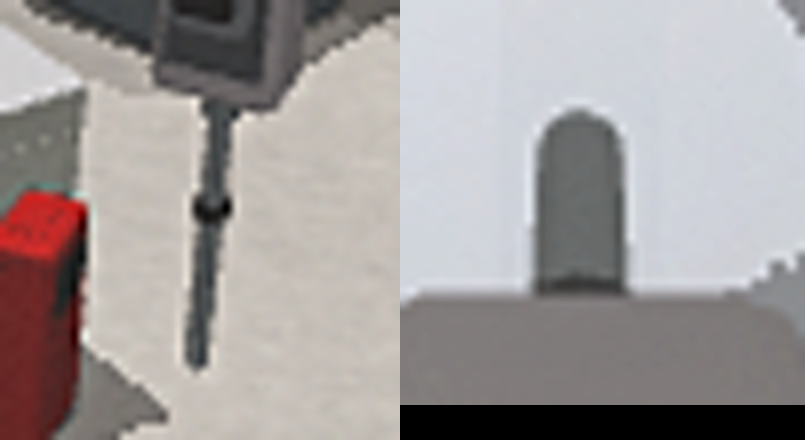

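The stem axis matches the TCP line in both views to within 1 px, and the ring is 36 mm below TCP z − 0.0007. I'll carry it over the port at this height.

Request:
{"api": "step_arm", "payload": {"linear": [[2,12,0],[3,20,0],[4,28,0],[5,32,0],[5,32,0],[5,32,0],[5,32,0],[5,32,0],[5,32,0],[4,30,0],[3,24,0],[3,16,0],[1,10,0],[0,0,0],[0,0,0],[0,0,0]], "rot": [[0,0,0],[0,0,0],[0,0,0],[0,0,0],[0,0,0],[0,0,0],[0,0,0],[0,0,0],[0,0,0],[0,0,0],[0,0,0],[0,0,0],[0,0,0],[0,0,0],[0,0,0],[0,0,0]], "gripper": [15,15,15,15,15,15,15,15,15,15,15,15,15,15,15,15]}}

```text
time: 18.85
eef_pos: [0.5464, 0.0139, 0.3008]
eef_rot: [3.111, 0.436, 0.0]
ft_force: [0.5, -1.2, -1.4]
opening: 0.0218
```

```bash
python3 look.py 13 wrist side; python3 - <<'E'
import cv2
a=cv2.imread('pics/side13.png')[120:260,250:400];a=cv2.resize(a,None,fx=3,fy=3,interpolation=cv2.INTER_CUBIC);b=cv2.imread('pics/wrist13.png')[60:480,140:490];cv2.imwrite('pics/c18.png',cv2.hconcat([a,b]))
E
```

```text
t 18.85 tcp [0.5464 0.0139 0.3008] F [ 0.5 -1.2 -1.4] open 21.8 xyaw 15.94 zax [ 1.e-04 -2.e-04 -1.e+00] j [-0.54  0.21  0.53  1.78 -0.11  1.19  0.31]
```

View pics/c18.png

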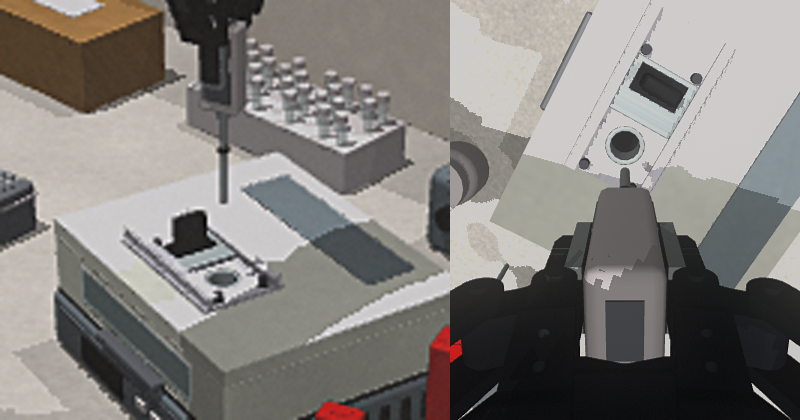

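Request:
{"api": "step_arm", "payload": {"linear": [[-0.4,1.5,-10],[0,0,-15],[0,0,-15],[0,0,-10],[0,0,-4],[0,0,0],[0,0,0],[0,0,0]], "rot": [[0,0,0],[0,0,0],[0,0,0],[0,0,0],[0,0,0],[0,0,0],[0,0,0],[0,0,0]], "gripper": [15,15,15,15,15,15,15,15]}}

```text
time: 19.95
eef_pos: [0.5464, 0.0164, 0.2471]
eef_rot: [-3.111, -0.438, -0.001]
ft_force: [0.6, 0.6, -1.2]
opening: 0.0214
```

```bash
python3 look.py 14 wrist side; python3 - <<'E'
import cv2,pickle
from h import *
from cell import r
D=pickle.load(open('d14.pkl','rb'));p=r.read_state()['eef_pos']-[0,0,.0007]
for n in('side','wrist'): print(n,'tip',proj(D[n],p-[0,0,.086]).round(1),'portpoint',proj(D[n],[p[0],p[1],.142]).round(1))
a=cv2.resize(cv2.imread('pics/side14.png')[185:235,300:350],None,fx=8,fy=8,interpolation=cv2.INTER_CUBIC)
b=cv2.resize(cv2.imread('pics/wrist14.png')[160:260,265:365],None,fx=4,fy=4,interpolation=cv2.INTER_CUBIC)
cv2.imwrite('pics/c19.png',cv2.hconcat([a,b]))
E
```

```text
t 19.95 tcp [0.5464 0.0164 0.2471] F [ 0.6  0.6 -1.2] open 21.4 xyaw 16.04 zax [ 9.e-04  2.e-04 -1.e+00] j [-0.52  0.26  0.52  1.84 -0.15  1.07  0.33]
side tip [323.4 206.5] portpoint [323.4 212.8]
wrist tip [314.6 229.8] portpoint [314.5 222.9]
```

View pics/c19.png

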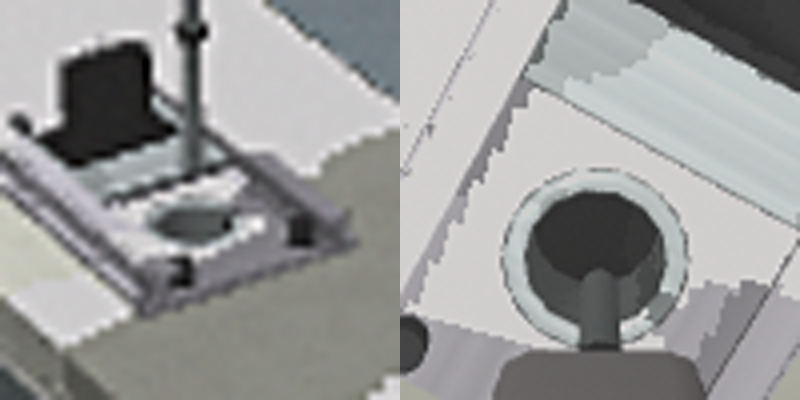

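In the wrist view the port ring is centred at (313.6,224.4), against an expected (314.5,222.9). The stem is therefore about 1.2 mm too far +y, and the side view agrees. I'll correct this before descending.

Request:
{"api": "step_arm", "payload": {"linear": [[-0.2,-1.2,0],[0,0,0],[0,0,0],[0,0,0]], "rot": [[0,0,0],[0,0,0],[0,0,0],[0,0,0]], "gripper": [15,15,15,15]}}

```text
time: 20.55
eef_pos: [0.5459, 0.0152, 0.2467]
eef_rot: [3.111, 0.438, 0.0]
ft_force: [-0.1, -0.2, -0.8]
opening: 0.0214
```

Request:
{"api": "step_arm", "payload": {"linear": [[0,0,-3],[0,0,-5],[0,0,-5],[0,0,-5],[0,0,-5],[0,0,-4],[0,0,-2],[0,0,-1],[0,0,0],[0,0,0]], "rot": [[0,0,0],[0,0,0],[0,0,0],[0,0,0],[0,0,0],[0,0,0],[0,0,0],[0,0,0],[0,0,0],[0,0,0]], "gripper": [15,15,15,15,15,15,15,15,15,15]}}

```text
time: 21.8
eef_pos: [0.546, 0.0152, 0.2168]
eef_rot: [3.111, 0.438, 0.0]
ft_force: [0.1, -0.7, -1.5]
opening: 0.0217
```

```bash
python3 look.py 15 wrist side; python3 - <<'E'
import cv2,pickle
from h import *
from cell import r
D=pickle.load(open('d15.pkl','rb'));p=r.read_state()['eef_pos']-[0,0,.0007]
for n in('side','wrist'): print(n,'tip',proj(D[n],p-[0,0,.086]).round(1),'portpoint',proj(D[n],[p[0],p[1],.142]).round(1))
a=cv2.resize(cv2.imread('pics/side15.png')[185:235,300:350],None,fx=8,fy=8,interpolation=cv2.INTER_CUBIC)
b=cv2.resize(cv2.imread('pics/wrist15.png')[160:260,265:365],None,fx=4,fy=4,interpolation=cv2.INTER_CUBIC)
cv2.imwrite('pics/c20.png',cv2.hconcat([a,b]))
E
```

```text
t 21.8 tcp [0.546  0.0152 0.2168] F [ 0.1 -0.7 -1.5] open 21.7 xyaw 16.04 zax [ 3.e-04  0.e+00 -1.e+00] j [-0.51  0.3   0.51  1.88 -0.17  1.01  0.35]
side tip [323.7 217. ] portpoint [323.7 213. ]
wrist tip [314.7 229.8] portpoint [314.7 234.8]
```

View pics/c20.png

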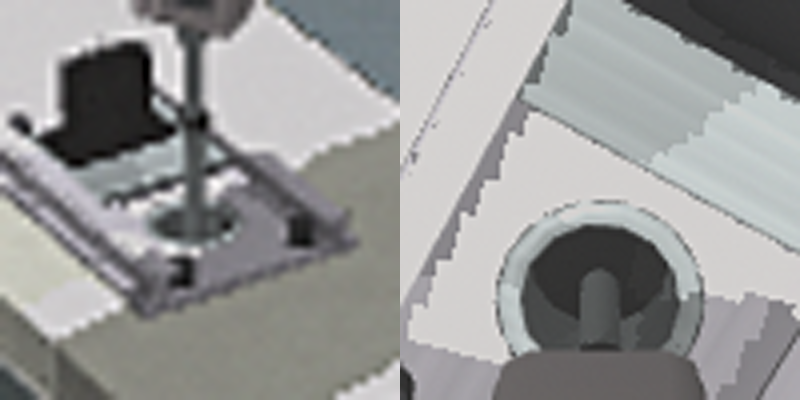

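The stem is entering the bore centred: the ring centre is at wrist (315.1,235) against an expected (314.7,234.8). I'll do the remaining 38 mm.

Request:
{"api": "step_arm", "payload": {"linear": [[0,0,-3],[0,0,-5],[0,0,-5],[0,0,-5],[0,0,-5],[0,0,-5],[0,0,-4],[0,0,-3],[0,0,-2],[0,0,-1],[0,0,0],[0,0,0],[0,0,0]], "rot": [[0,0,0],[0,0,0],[0,0,0],[0,0,0],[0,0,0],[0,0,0],[0,0,0],[0,0,0],[0,0,0],[0,0,0],[0,0,0],[0,0,0],[0,0,0]], "gripper": [15,15,15,15,15,15,15,15,15,15,15,15,15]}}

```text
time: 23.52
eef_pos: [0.546, 0.0152, 0.1788]
eef_rot: [-3.111, -0.438, -0.0]
ft_force: [0.6, -0.1, -0.8]
opening: 0.0216
```

```bash
python3 look.py 16 wrist side; python3 - <<'E'
import cv2,pickle
from h import *
from cell import r
D=pickle.load(open('d16.pkl','rb'));p=r.read_state()['eef_pos']-[0,0,.0007]
for n in('side','wrist'): print(n,'ring',proj(D[n],p-[0,0,.036]).round(1),'base',proj(D[n],p).round(1),'portpoint',proj(D[n],[p[0],p[1],.142]).round(1))
a=cv2.resize(cv2.imread('pics/side16.png')[185:235,300:350],None,fx=8,fy=8,interpolation=cv2.INTER_CUBIC)
b=cv2.resize(cv2.imread('pics/wrist16.png')[180:280,265:365],None,fx=4,fy=4,interpolation=cv2.INTER_CUBIC)
cv2.imwrite('pics/c21.png',cv2.hconcat([a,b]))
E
```

```text
t 23.525 tcp [0.546  0.0152 0.1788] F [ 0.6 -0.1 -0.8] open 21.6 xyaw 16.04 zax [ 3.e-04  0.e+00 -1.e+00] j [-0.5   0.34  0.5   1.91 -0.2   0.93  0.38]
side ring [323.7 213. ] base [323.6 200.6] portpoint [323.7 213. ]
wrist ring [314.8 254.6] base [314.8 280.5] portpoint [314.8 254.6]
```

View pics/c21.png

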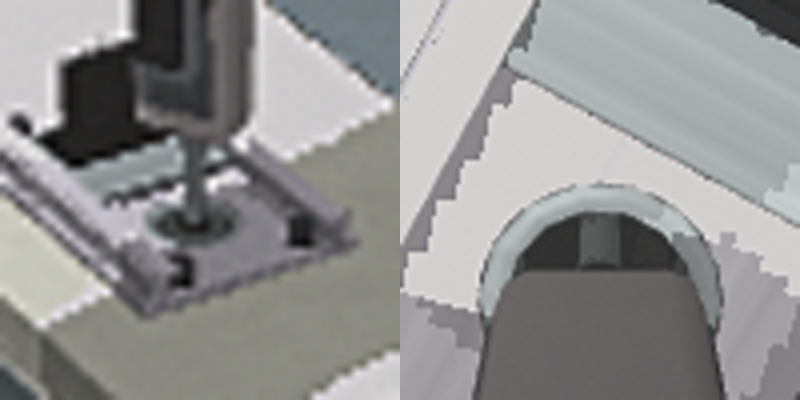

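```bash
python3 - <<'E'
import cv2
f=lambda n:cv2.convertScaleAbs(cv2.resize(cv2.imread(n)[198:224,310:338],None,fx=14,fy=14,interpolation=cv2.INTER_NEAREST),alpha=1.6)
cv2.imwrite('pics/c22.png',cv2.hconcat([f('pics/side8.png'),f('pics/side16.png')]))
E
```

```text
(no output)
```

View pics/c22.png

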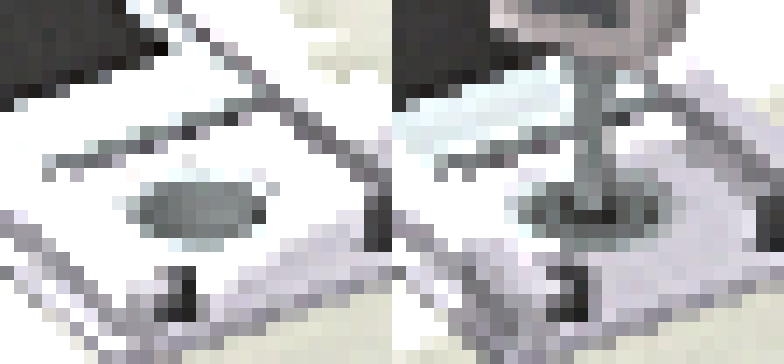

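In the side view the ring sits in the middle of the bore ellipse: ring (203,213) against ellipse (203,212) in the crop. It is level with the mouth and centred, with near-zero contact force. Handing in.

```bash
python3 - <<'E'
from cell import r
s=r.read_state();print(s['eef_pos'],s['ft_force'],s['opening'],abs(s['joint_velocities']).max())
print(r.finish_job())
E
```

```text
[0.54593196 0.01516675 0.17875598] [ 0.60809442  0.93446749 -1.25395916] 0.021611960350944332 0.0020796051806047213
the job is handed in; nothing more can be done
None
```

The job is done and handed in at about 23.5 s. The shutter is at its end stop, and the thermometer is held upright and still in the port with its black ring level with the mouth.

- **Shutter:** I slid it by its tab until it stopped moving and the push built to about 11.6 N. A later wrist picture showed the plate still against both end pins with the port clear.
- **Thermometer:** I took the white-handled one from the holder; the red look-alikes and the retriever were not touched.
- **Last checks:** In the side picture the ring is centred in the bore to within a pixel (about 2 mm). The commanded ring height matches the mouth at 142 mm. The tool tilt is under 0.001 rad, and the only force reading left is about the thermometer's own weight, so there is no sign of the stem touching anything.
- **One disagreement:** The first pinch at the tab closed on nothing, because the real fingertips sit about 29 mm short of the reported TCP. I measured that in two views and allowed for it. On the second try the closing fingers briefly pressed on the shutter or its foot with about 5 N.

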